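# Seat a ride-on toy's battery in the shop's charging dock and lock it

## Task

At the toy shop counter, take the shorter of the two brick-shaped black-and-grey batteries and stand it upright in the pocket of the charging dock, setting it down rather than dropping it. Then swing the dock's steel locking lever, which has an upright knob at its end, fully shut over the battery.

Things in the scene. Friction and masses are not known exactly. Their poses are not given: they have to be found in the camera images.
- pack: battery to be charged: loose upright black brick with a grey band, two brass terminals on top, 44 mm (its x) by 70 mm (its y) by 76 mm high, about 0.45 kg. Origin at its centre, 38 mm above its underside; z up. Pinch it across its x, at half height or higher. A like battery 120 mm long, which does not fit, and a white toy car stand near, their centres at least 120 mm away.
- dock: grey charging dock fixed to the counter, 24 mm high, x -50 to 50, y -58 to 94 mm. Origin on the counter under its pocket's centre; z up. Pocket open at the top, 60 mm (x) by 88 mm (y), 14 mm deep, floor 10 mm above the counter: a battery seated, its length along the dock's y, has its centre 48 mm above the counter. A steel post at x 0, y 68 mm, 22 mm across, carries the lever.
- lever (a joint): turn of the locking lever about the dock's upright post, rad: 0 shut (at its stop, pointing along the dock's -y over the pocket), growing anticlockwise from above as it opens; at 1.57 it points along the dock's +x; stop at 2.1. Starts open, stays where left; 1 N at the knob moves it. Level steel bar 16 mm wide, 92 to 100 mm above the counter, 6 mm clear of a seated battery.
- knob (a point): the lever's grip: upright black round knob, 18 mm across, 100 to 140 mm above the counter, on the bar's free end, 100 mm from the post's axis and fixed to the bar. The point lies on the knob's axis, 122 mm above the counter, and moves with the lever. It can be pinched from above in any direction, or pushed.
Things that resemble listed ones, but are neither listed nor needed, are in the scene too. What is shaped like the pack but pink is not meant.

How it is judged:
On the way:
1. the shorter battery stands on the floor of the dock's pocket while the lever is still open (x of pack in the frame of dock between -0.012 and 0.012 m and y of pack in the frame of dock between -0.013 and 0.013 m and z of pack in the frame of dock between 0.043 and 0.053 m and angle between pack's own z axis and vertical below 0.1 rad and value of joint lever above 0.8 rad), for 0.2 s.
At the end, for the whole second after the job is handed in: The shorter battery stands upright (0.1 rad) and still on the pocket floor (centre within 12 mm in x and 13 mm in y of the pocket's centre, in the dock's frame, and 5 mm of 48 mm above the counter); the lever is shut over it (within 0.17 rad of its stop) and at rest (x of pack in the frame of dock between -0.012 and 0.012 m and y of pack in the frame of dock between -0.013 and 0.013 m and z of pack in the frame of dock between 0.043 and 0.053 m and angle between pack's own z axis and vertical below 0.1 rad and value of joint lever below 0.17 rad and linear speed of pack below 0.02 m/s and velocity of joint lever between -0.05 and 0.05 rad/s); the robot touches nothing.
It fails at once if the battery is dropped into the dock: it moves faster than 0.7 m/s when within 40 mm of the pocket's centre line and its centre is less than 85 mm above the counter (horizontal distance between pack and dock below 0.04 m and height (world z) of pack below 0.085 m and linear speed of pack above 0.7 m/s).
It also fails if it takes over 51 s, if anything falls off the work surface, if the arm or the gripper's body presses on something with over 40 N, if the wrist force passes 120 N, or if a joint passes its speed limit or range.

## Robot

A 6-joint arm with a two-finger parallel gripper is mounted at the origin on the work surface. World frame = base frame: x ahead of the robot, y to its left, z up, the work surface at z = 0. Lengths are in m, angles in rad, forces in N, time in s.
With the tool pointing down it reaches from about 0.325 to 0.9 m from the base axis. Payload 6.1 kg.
Tool frame: the origin (TCP) lies at the very end of the fingers, on their centre line; the grasp point (between the pads) lies 19 mm behind it; z points along the fingers, y is the direction in which the jaws open and shut (so a half turn about z gives the same grasp; the last joint's range is limited). The gripper opens to 85 mm and grips with 20 to 120 N. Pads are 22 mm wide; open, the fingers measure 114 mm over their backs; the gripper's body (76 mm by 85 mm) begins 54 mm behind the grasp point. The pads swing forward as they close: fully open they stand 13 mm farther back than shut.
Start: joints at [-1.3, 0.22, 1.526, -0, 1.395, -0.126], TCP at [0.242, -0.576, 0.231] pointing down, gripper open.
Joint ranges: [-2.98, 2.98], [-0.91, 2.08], [0.09, 2.57], [-1.24, 4.39], [0.2, 2.65], [-2.68, 2.68]. Speed limits (rad/s): [2.57, 2.57, 3.01, 3.14, 3.14, 3.14].

## Interface

Orientations are given as a 3x3 rotation matrix whose columns are the frame's x, y, z axes.
In Python, from rig import bot gives the robot as it stands.
- The arm moves only by the tool carry_out, never from a script. Its argument "motion" is a list of rows, each an object with "dp": the shift along the tool's x, y, z in m, a list of three; "roll": the turn about the tool's z in rad; "fingers": the finger opening in m, from 0 to 0.0854. A call has 1 to 5 rows; each row is the pose to reach, as a shift and turn from the pose commanded when the call began, along the tool's axes at that moment; what a row does not reach only later rows make up. A row lasts 1/10 s, in which the tool goes at most 50 mm and 8.59 degrees, less where a joint would pass 70% of its speed; a pose out of reach is approached as far as the arm can. A call with a gripper value outside its range is refused whole. The fingers move at their own pace and stop on an object; "force" is the grip in N (left out, the last holds). Time passes only in rows, so rows that repeat a pose let the fingers close. It gives the time, the measured TCP pose, the force and the opening at its end, in the units of the state.
- bot.get_obs(): the state, without advancing time (a new reading comes with each control period).
- bot.camera(name): name is "scene" or "side" or "wrist"; returns a dict with "color" (420x560x3 uint8, red, green, blue), "K" (3x3 intrinsics, pixels), "R" (3x3) and "t" (3): a world point X has camera coordinates R X + t. Camera axes: x right, y down, z forward; pixel columns grow to the right and rows downward; lengths in m; the calibration is good to about 2 mm. The wrist camera is an equidistant fisheye: a pixel r from the principal point sees the ray r / f radians off the axis. A picture is of the moment at which its call begins. There is no depth.
- bot.sign_off(): hands the job in, once; it reports no verdict.
Trained networks look in a picture, given as the dict that the camera call returned (one of the last four; its "shot" number tells which), for a name from the list of things; names that differ only in an ending like _2 or _b are one class to them, and where a whole thing is asked for, a point or a joint stands for the part that bears it (a point fixed in the world has none). Each returns a list of dicts, best first, with "score" (0 to 1); they miss things now and then, are a little off and sometimes report something else, mostly with a low value. They report only what shows in the picture. A call takes as long as a camera call. They do not tell look-alikes from the thing itself.
- bot.recognise(target, picture): "location" ([x, y, z] in m, in the coordinates of the camera as it stood for that picture, good to about 4 mm: the middle of the surface that is visible of it).
- bot.masks_of(target, picture): "region" (420x560 bool, what is visible of it).
- bot.landmark_of(target, picture): "location" ([x, y, z] in m, in the coordinates of the camera as it stood for that picture, good to about 4 mm: a listed point, or the origin of a listed thing).
The state is a dict: "time": time; "q": joint angles; "joint_vel": joint speeds; "tau": joint torques, N m; "tcp_pos": TCP position; "orientation": TCP orientation; "force": force on the tool from outside, world axes, zero at the start; "moment": the same for the moment, N m; "grip_width": finger opening in m.
Only numpy, scipy, OpenCV 4.12 (cv2) and the standard library are available. Lean on these libraries where they do the work, as an engineer would, in place of code of your own. Each camera call takes 0.05 s, during which the arm holds its last target. There are 200 camera calls.

## Working session

There is one attempt and no reset: what is moved stays moved. The work goes in short steps, Python scripts to look and compute and a tool call to move; the robot and the scene stay as the last step left them, time stands still between calls to the robot, and variables do not carry over. Pictures are saved under pics/ and viewed, about 8 in all and at most 12, crops included, and the job is handed in when it is done.

Besides the shell and the picture viewer there is one more tool, called in YAML: its name, and indented under it one key for each argument. carry_out: Moves the arm, as the interface text tells. Its arguments: {"type":"object","properties":{"motion":{"type":"array"},"force":{"type":"number"}},"required":["motion"]}

```bash
mkdir -p pics
cat > h.py <<'E'
import numpy as np, cv2
from rig import bot
np.set_printoptions(precision=4,suppress=True)
def W(c,p): return c["R"].T@(np.array(p)-c["t"])
def proj(c,X): 
    p=c["K"]@(c["R"]@np.array(X)+c["t"]); return p[:2]/p[2]
def plane(c,uv,z):
    d=c["R"].T@np.linalg.inv(c["K"])@np.array([uv[0],uv[1],1.]); o=-c["R"].T@c["t"]
    return o+d*(z-o[2])/d[2]
E
python3 - <<'E'
from h import *
ims=[]
for n in("scene","side"):
    c=bot.camera(n); ims.append(c["color"])
    print(n,-c["R"].T@c["t"],c["K"][0,0])
    for t in("pack","dock","lever","knob"):
        for r in bot.landmark_of(t,c)[:4]:
            w=W(c,r["location"]); print(t,"%.2f"%r["score"],w,proj(c,w))
        if t in("pack","knob"):
            for r in bot.recognise(t,c)[:4]:
                w=W(c,r["location"]); print(" rec",t,"%.2f"%r["score"],w,proj(c,w))
    cv2.imwrite(f"pics/{n}0.png",c["color"][:,:,::-1])
E
```

```text
scene [1.1364 0.4894 1.0226] 542.427190805819
pack 0.80 [ 0.676  -0.4046  0.0373] [159.5845 179.1256]
pack 0.78 [ 0.5679 -0.3239  0.0384] [212.9072 174.1357]
pack 0.67 [ 0.6443 -0.2352  0.0347] [212.1693 209.5719]
pack 0.67 [ 0.7602 -0.2785  0.0419] [161.9314 223.3056]
 rec pack 0.86 [ 0.5731 -0.3069  0.0585] [214.9941 172.9472]
 rec pack 0.62 [ 0.6571 -0.2214  0.0676] [210.5159 206.3512]
 rec pack 0.58 [ 0.6847 -0.3903  0.061 ] [158.6401 177.1373]
 rec pack 0.56 [ 0.7691 -0.2642  0.0655] [160.9207 222.2584]
dock 0.77 [0.525  0.1186 0.0007] [354.4966 276.8431]Traceback (most recent call last):
  File "<stdin>", line 7, in <module>
ValueError: it knows: dock, knob, pack
```

Run:
```python
from h import *
for n in("scene","side"):
    c=bot.camera(n)
    print(n,-c["R"].T@c["t"],c["K"][0,0])
    cv2.imwrite(f"pics/{n}0.png",c["color"][:,:,::-1])
    for t in("pack","dock","knob"):
        for r in bot.landmark_of(t,c)[:5]:
            w=W(c,r["location"]); print(t,"%.2f"%r["score"],w,proj(c,w))
```

```text
scene [1.1364 0.4894 1.0226] 542.427190805819
pack 0.94 [ 0.7629 -0.2783  0.0404] [161.189  224.3728]
pack 0.91 [ 0.6471 -0.2392  0.0364] [210.1484 208.7842]
pack 0.90 [ 0.6756 -0.4063  0.04  ] [159.1441 177.9165]
dock 0.60 [0.5285 0.1155 0.0001] [352.4423 277.0484]
knob 0.86 [0.635  0.1664 0.122 ] [343.4913 289.0375]
side [0.1479 0.685  0.7557] 509.17446898204145
pack 0.94 [ 0.7658 -0.2797  0.0382] [246.3064 173.5237]
pack 0.93 [ 0.6506 -0.2426  0.0387] [277.2095 193.1163]
pack 0.92 [ 0.6729 -0.4113  0.0388] [300.4325 161.4502]
pack 0.79 [ 0.5696 -0.3293  0.0389] [321.429  186.3915]
dock 0.83 [ 0.5275  0.1135 -0.003 ] [241.3687 315.9733]
knob 0.68 [0.64   0.165  0.1211] [173.8018 263.5975]
```

View pics/scene0.png

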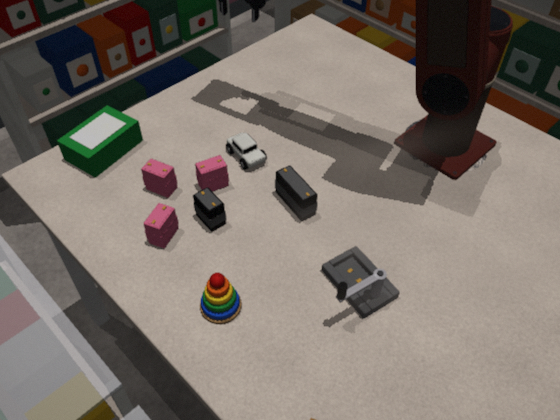

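View pics/side0.png

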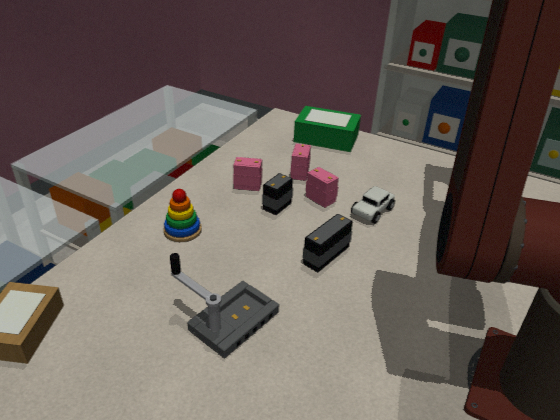

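The candidates in the scene view are the short black battery (210,209), the long black battery (296,192), and pink look-alikes at (159,178), (212,173) and (161,224). The description picks the short black one at (210,209). Next I'll fit poses to the masks from both cameras and check them in one crop.

```bash
cat >> h.py <<'E'
from scipy.optimize import minimize
def box(x0,x1,y0,y1,z0,z1): return np.array([[x,y,z] for x in(x0,x1) for y in(y0,y1) for z in(z0,z1)],float)
def cyl(x,y,r,z0,z1): return np.array([[x+r*np.cos(a),y+r*np.sin(a),z] for a in np.linspace(0,6.28,13) for z in(z0,z1)])
PACK=[box(-.022,.022,-.035,.035,0,.076)]
DOCK=[box(-.05,.05,-.058,.094,0,.024),cyl(0,.068,.011,0,.1)]
def xf(P,p):
    c,s=np.cos(p[2]),np.sin(p[2]); return P@np.array([[c,-s,0],[s,c,0],[0,0,1]]).T+[p[0],p[1],0]
def sil(c,parts,p):
    m=np.zeros((1680,2240),np.uint8)
    for P in parts:
        uv=np.array([proj(c,X) for X in xf(P,p)])
        cv2.fillConvexPoly(m,cv2.convexHull(((uv+.5)*4*16).astype(np.int32)),1,shift=4)
    return cv2.resize(m.astype(np.float32),(560,420),interpolation=cv2.INTER_AREA)
def fit(obs,parts,p0s):
    def cost(p):
        s=0
        for c,m,ign in obs:
            r=sil(c,parts,p); d=np.abs(r-m); d[ign]=0; s+=d.sum()/m.sum()
        return s
    best=None
    for p0 in p0s:
        r=minimize(cost,p0,method="Nelder-Mead",options=dict(initial_simplex=np.array(p0)+np.array([[0,0,0],[.008,0,0],[0,.008,0],[0,0,.3]]),xatol=1e-4,fatol=1e-4))
        if best is None or r.fun<best.fun: best=r
    return best.x,best.fun
E
cat > m.py <<'E'
from h import *
po=[];do=[];cs=[]
for n in("scene","side"):
    c=bot.camera(n); cs.append(c)
    u=proj(c,[.648,-.241,.04]).astype(int); d=proj(c,[.527,.115,.01]).astype(int)
    k=np.zeros((420,560),bool)
    for r in bot.masks_of("knob",c)[:1]: k=r["region"]; print("knob",r["score"],k.sum())
    for t,q,o in(("pack",u,po),("dock",d,do)):
        for r in bot.masks_of(t,c):
            if r["region"][q[1]-3:q[1]+4,q[0]-3:q[0]+4].any():
                print(n,t,r["score"],r["region"].sum())
                ig=cv2.dilate(k.astype(np.uint8),np.ones((3,3)))>0
                o.append((c,r["region"].astype(float),ig)); break
pp,f=fit(po,PACK,[[.648,-.241,a] for a in(-1.2,-.8,-.4,0,.4,.8,1.2,1.57)]); print("pack",pp,f)
dp,f2=fit(do,DOCK,[[.527,.115,a] for a in np.arange(-3,3.1,.5)]); print("dock",dp,f2)
out=[]
for c in cs:
  for parts,p in((PACK,pp),(DOCK,dp)):
    im=cv2.resize(c["color"][:,:,::-1],None,fx=4,fy=4,interpolation=cv2.INTER_CUBIC)
    for P in parts:
        for X in xf(P,p): cv2.circle(im,tuple(((proj(c,X)+.5)*4).astype(int)),2,(0,255,255),-1)
    h=((proj(c,[p[0],p[1],.04]))*4).astype(int); im=cv2.copyMakeBorder(im,300,300,400,400,0)
    out.append(im[h[1]:h[1]+600,h[0]+200-0:h[0]+600][150:450])
cv2.imwrite("pics/fit.png",np.vstack([np.hstack(out[:2]),np.hstack(out[2:])]))
E
python3 m.py
```

```text
scene pack 0.98 1042
scene dock 0.74 2971
knob 0.57 723
side pack 0.88 1006
pack [ 0.6488 -0.2395 -0.0548] 0.14782752620553075
dock [ 0.5273  0.1176 -0.1955] 0.08162234937731404
```

View pics/fit.png

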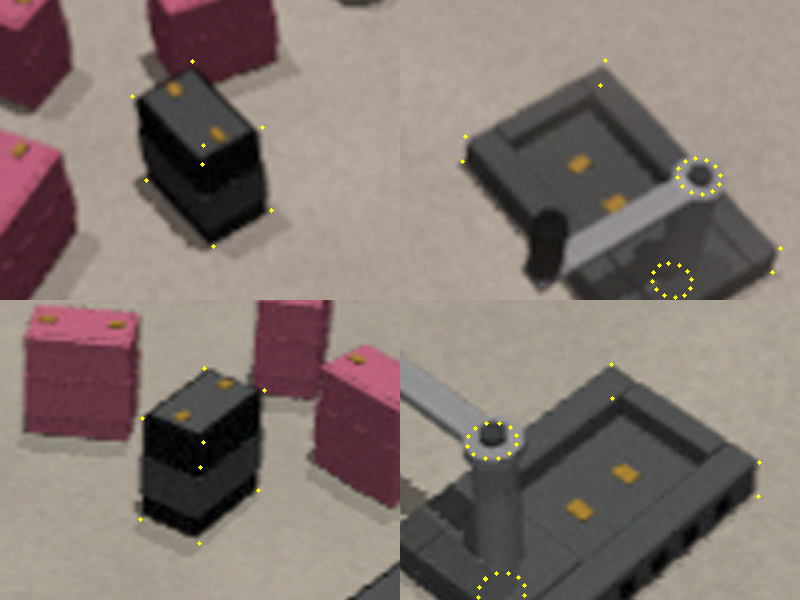

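The fit lines up with the short black battery in both views: top corners about (190,70) and (205,372) in the crop. The dock fit also matches in both views. The lever points along dock +x (about 1.58 rad), so it's open. Now working out the approach.

```bash
cat > g.py <<'E'
from h import *
# usage: go(x,y,z,yaw of jaw axis in world)
def go(x,y,z,jaw):
    o=bot.get_obs(); R=o["orientation"]; p=o["tcp_pos"]
    a=np.arctan2(R[1,1],R[0,1]); d=(jaw-a+np.pi/2)%np.pi-np.pi/2
    # tool z is down: positive roll is clockwise from above
    print("t",o["time"],"tcp",p,"jaw",a,"q6",o["q"][5],"F",o["force"],"w",o["grip_width"])
    print("dp",R.T@(np.array([x,y,z])-p),"roll",-d if R[2,2]<0 else d); print(R)
E
python3 -c "
from g import *
go(.6488,-.2395,.17,-.055)"
```

```text
t 1.0 tcp [ 0.2415 -0.5764  0.2313] jaw -1.173983585608279 q6 -0.12609344733859312 F [-0.2689  0.4766  0.2164] w 0.08524872153410887
dp [ 0.5058 -0.1533  0.0613] roll -1.1189835856082793
[[ 0.9223  0.3865 -0.    ]
 [ 0.3865 -0.9223  0.    ]
 [-0.     -0.     -1.    ]]
```

carry_out:
  motion:
    - {"dp":[0.506,-0.153,0.04],"roll":-1.119}
    - {"dp":[0.506,-0.153,0.04],"roll":-1.119}
    - {"dp":[0.506,-0.153,0.04],"roll":-1.119}
    - {"dp":[0.506,-0.153,0.04],"roll":-1.119}
    - {"dp":[0.506,-0.153,0.04],"roll":-1.119}

```text
validation failed for argument at $.mo...
```

```bash
python3 -c "
from g import *
go(.6488,-.2395,.19,-.055)"
```

```text
t 1.0 tcp [ 0.2415 -0.5764  0.2313] jaw -1.173983585608279 q6 -0.12609344733859312 F [-0.2689  0.4766  0.2164] w 0.08524872153410887
dp [ 0.5058 -0.1533  0.0413] roll -1.1189835856082793
[[ 0.9223  0.3865 -0.    ]
 [ 0.3865 -0.9223  0.    ]
 [-0.     -0.     -1.    ]]
```

carry_out:
  motion:
    - {"dp":[0.506,-0.153,0.04],"roll":-1.119,"fingers":0.085}
    - {"dp":[0.506,-0.153,0.04],"roll":-1.119,"fingers":0.085}
    - {"dp":[0.506,-0.153,0.04],"roll":-1.119,"fingers":0.085}
    - {"dp":[0.506,-0.153,0.04],"roll":-1.119,"fingers":0.085}
    - {"dp":[0.506,-0.153,0.04],"roll":-1.119,"fingers":0.085}

```text
time: 1.5
tcp_pos: [0.435, -0.4163, 0.2125]
orientation: [[0.406, 0.914, 0.0], [0.914, -0.406, -0.0], [-0.0, 0.0, -1.0]]
force: [0.5, -1.5, -0.2]
grip_width: 0.0845
```

```bash
python3 -c "
from g import *
go(.6488,-.2395,.19,-.055)"
```

```text
t 1.5 tcp [ 0.435  -0.4163  0.2125] jaw -0.4181407655322892 q6 -0.4762073530349657 F [ 0.484  -1.5215 -0.2138] w 0.08453245813125675
dp [0.2484 0.1235 0.0225] roll -0.36314076553228913
[[ 0.4061  0.9138  0.0004]
 [ 0.9138 -0.4061 -0.0004]
 [-0.0002  0.0005 -1.    ]]
```

carry_out:
  motion:
    - {"dp":[0.248,0.123,0.022],"roll":-0.363,"fingers":0.085}
    - {"dp":[0.248,0.123,0.022],"roll":-0.363,"fingers":0.085}
    - {"dp":[0.248,0.123,0.022],"roll":-0.363,"fingers":0.085}
    - {"dp":[0.248,0.123,0.022],"roll":-0.363,"fingers":0.085}
    - {"dp":[0.248,0.123,0.022],"roll":-0.363,"fingers":0.085}

```text
time: 2.0
tcp_pos: [0.628, -0.2582, 0.1926]
orientation: [[0.061, 0.998, 0.0], [0.998, -0.061, -0.0], [-0.0, 0.0, -1.0]]
force: [1.1, -1.0, -0.2]
grip_width: 0.0849
```

```bash
python3 -c "
from g import *
go(.6488,-.2395,.19,-.055)"
```

```text
t 2.0 tcp [ 0.628  -0.2582  0.1926] jaw -0.06084373264839615 q6 -0.4452357887671308 F [ 1.1439 -0.9878 -0.1821] w 0.08493252029876698
dp [0.0199 0.0197 0.0026] roll -0.005843732648396216
[[ 0.0608  0.9981  0.0003]
 [ 0.9981 -0.0608 -0.0003]
 [-0.0002  0.0003 -1.    ]]
```

carry_out:
  motion:
    - {"dp":[0,0,0],"roll":0,"fingers":0.085}
    - {"dp":[0,0,0],"roll":0,"fingers":0.085}

```text
time: 2.2
tcp_pos: [0.6271, -0.2584, 0.192]
orientation: [[0.058, 0.998, -0.001], [0.998, -0.058, 0.0], [0.0, -0.001, -1.0]]
force: [-0.3, 0.2, -0.1]
grip_width: 0.085
```

Run:
```python
from g import *
c=bot.camera("wrist")
cv2.imwrite("pics/w1.png",c["color"][:,:,::-1])
for r in bot.landmark_of("pack",c): print(r["score"],W(c,r["location"]))
def fproj(c,X):
    v=c["R"]@np.array(X)+c["t"]; n=np.hypot(v[0],v[1]); th=np.arctan2(n,v[2]); return c["K"][:2,2]+c["K"][0,0]*th*v[:2]/n
import h; h.proj=fproj
q=fproj(c,[.649,-.2395,.076]).astype(int)
for r in bot.masks_of("pack",c):
    m=r["region"]
    if m[q[1],q[0]]: print("mask",r["score"],m.sum()); print(h.fit([(c,m.astype(float),np.zeros_like(m))],PACK,[[.649,-.2395,a] for a in(-.2,0,.2)])); break
go(.6488,-.2395,.19,-.055)
```

```text
0.77 [ 0.6472 -0.2354  0.0379]
0.6 [ 0.5729 -0.3277  0.0384]
0.59 [ 0.7612 -0.279   0.0403]
0.56 [ 0.6759 -0.4116  0.0415]
mask 0.75 4834
(array([ 0.6483, -0.2398, -0.094 ]), np.float64(0.029414046338436077))
t 2.35 tcp [ 0.6258 -0.2608  0.1928] jaw -0.06224068783216676 q6 -0.44849028071780384 F [ 0.1826 -1.4817 -0.0499] w 0.08496304100849413
dp [0.0227 0.0216 0.0028] roll -0.007240687832166692
[[ 0.0622  0.9981 -0.0002]
 [ 0.9981 -0.0622 -0.0003]
 [-0.0004 -0.0002 -1.    ]]
```

View pics/w1.png

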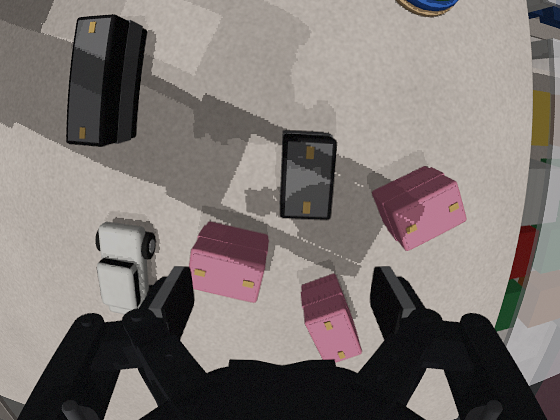

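The short battery is at pixel (308,175) with its long axis nearly straight up the image. The pinks at (228,262) and (420,207) leave room for the fingers. The wrist fit, (0.648, -0.240, yaw -0.09), agrees with the earlier one.

carry_out:
  motion:
    - {"dp":[0.021,0.021,0.02],"roll":0.032,"fingers":0.072}
    - {"dp":[0.021,0.021,0.06],"roll":0.032,"fingers":0.072}
    - {"dp":[0.021,0.021,0.08],"roll":0.032,"fingers":0.072}
    - {"dp":[0.021,0.021,0.08],"roll":0.032,"fingers":0.072}

```text
time: 2.75
tcp_pos: [0.6453, -0.2401, 0.1083]
orientation: [[0.095, 0.995, -0.007], [0.995, -0.095, 0.003], [0.003, -0.007, -1.0]]
force: [-0.7, 0.5, -0.0]
grip_width: 0.0717
```

```bash
python3 -c "
from g import *
go(.6483,-.2398,.033,-.094)"
```

```text
t 2.75 tcp [ 0.6453 -0.2401  0.1083] jaw -0.09497458257733207 q6 -0.3754626279419523 F [-0.7258  0.5301 -0.048 ] w 0.07174198937194627
dp [0.0004 0.0035 0.0753] roll -0.0009745825773319616
[[ 0.0948  0.9955 -0.0069]
 [ 0.9955 -0.0948  0.0032]
 [ 0.0026 -0.0072 -1.    ]]
```

carry_out:
  motion:
    - {"dp":[0,0.002,0.04],"roll":0,"fingers":0.072}
    - {"dp":[0,0.002,0.072],"roll":0,"fingers":0.072}
    - {"dp":[0,0.002,0.075],"roll":0,"fingers":0.072}
    - {"dp":[0,0.002,0.075],"roll":0,"fingers":0.072}

```text
time: 3.15
tcp_pos: [0.6505, -0.2411, 0.0385]
orientation: [[0.094, 0.996, -0.0], [0.996, -0.094, 0.0], [0.0, -0.0, -1.0]]
force: [-0.3, 0.1, 0.8]
grip_width: 0.072
```

```bash
python3 -c "
from g import *
go(.6483,-.2398,.033,-.094)"
```

```text
t 3.15 tcp [ 0.6505 -0.2411  0.0385] jaw -0.0942513293261674 q6 -0.37429092414064 F [-0.3051  0.0876  0.7801] w 0.07201741870277102
dp [ 0.0011 -0.0023  0.0055] roll -0.00025132932616744874
[[ 0.0941  0.9956 -0.0002]
 [ 0.9956 -0.0941  0.0001]
 [ 0.0001 -0.0002 -1.    ]]
```

carry_out:
  motion:
    - {"dp":[0.001,-0.002,0.005],"roll":0,"fingers":0.072}
    - {"dp":[0.001,-0.002,0.005],"roll":0,"fingers":0.036}
    - {"dp":[0.001,-0.002,0.005],"roll":0,"fingers":0.036}
    - {"dp":[0.001,-0.002,0.005],"roll":0,"fingers":0.036}
    - {"dp":[0.001,-0.002,0.005],"roll":0,"fingers":0.036}
  force: 50

```text
time: 3.65
tcp_pos: [0.6498, -0.2396, 0.0345]
orientation: [[0.093, 0.996, 0.002], [0.996, -0.093, -0.001], [-0.001, 0.002, -1.0]]
force: [-1.2, -0.4, 6.9]
grip_width: 0.0433
```

carry_out:
  motion:
    - {"dp":[0,0,0],"roll":0,"fingers":0.036}
    - {"dp":[0,0,0],"roll":0,"fingers":0.036}

```text
time: 3.85
tcp_pos: [0.6498, -0.2395, 0.0345]
orientation: [[0.093, 0.996, 0.002], [0.996, -0.093, -0.001], [-0.001, 0.002, -1.0]]
force: [-1.2, -0.9, 5.7]
grip_width: 0.0433
```

carry_out:
  motion:
    - {"dp":[0,0,-0.03],"roll":0,"fingers":0.036}
    - {"dp":[0,0,-0.075],"roll":0,"fingers":0.036}
    - {"dp":[0,0,-0.12],"roll":0,"fingers":0.036}
    - {"dp":[0,0,-0.13],"roll":0,"fingers":0.036}
    - {"dp":[0,0,-0.13],"roll":0,"fingers":0.036}

```text
time: 4.35
tcp_pos: [0.65, -0.2395, 0.1647]
orientation: [[0.093, 0.996, 0.004], [0.996, -0.093, -0.002], [-0.001, 0.004, -1.0]]
force: [0.1, 0.3, -6.1]
grip_width: 0.0433
```

```bash
python3 -c "
from g import *
go(.5273,.1176,.165,-.1955)"
```

```text
t 4.35 tcp [ 0.65   -0.2395  0.1647] jaw -0.09288870069082905 q6 -0.3739306140791102 F [ 0.1388  0.2855 -6.0642] w 0.043342620557078146
dp [ 0.3442 -0.1553 -0.0014] roll 0.10261129930917101
[[ 0.0928  0.9957  0.0037]
 [ 0.9957 -0.0928 -0.0018]
 [-0.0015  0.0038 -1.    ]]
```

carry_out:
  motion:
    - {"dp":[0.027,-0.012,0],"roll":0.01,"fingers":0.036}
    - {"dp":[0.064,-0.029,0],"roll":0.03,"fingers":0.036}
    - {"dp":[0.1,-0.046,0],"roll":0.06,"fingers":0.036}
    - {"dp":[0.137,-0.062,0],"roll":0.08,"fingers":0.036}
    - {"dp":[0.173,-0.078,0],"roll":0.103,"fingers":0.036}

```text
time: 4.85
tcp_pos: [0.584, -0.0575, 0.1581]
orientation: [[0.196, 0.981, -0.007], [0.981, -0.196, 0.002], [0.0, -0.007, -1.0]]
force: [0.9, 1.2, -3.9]
grip_width: 0.0434
```

```bash
python3 -c "
from g import *
go(.5273,.1176,.165,-.1955)"
```

```text
t 4.85 tcp [ 0.584  -0.0575  0.1581] jaw -0.19715308933453413 q6 -0.03557834089087407 F [ 0.934   1.174  -3.8945] w 0.04340629136266289
dp [ 0.1606 -0.0899 -0.0062] roll -0.001653089334534119
[[ 0.1959  0.9806 -0.0067]
 [ 0.9806 -0.1959  0.0018]
 [ 0.0005 -0.0069 -1.    ]]
```

carry_out:
  motion:
    - {"dp":[0.036,-0.02,-0.003],"roll":0,"fingers":0.036}
    - {"dp":[0.066,-0.037,-0.006],"roll":0,"fingers":0.036}
    - {"dp":[0.08,-0.045,-0.006],"roll":0,"fingers":0.036}
    - {"dp":[0.08,-0.045,-0.006],"roll":0,"fingers":0.036}

```text
time: 5.25
tcp_pos: [0.5561, 0.0299, 0.1655]
orientation: [[0.192, 0.981, -0.005], [0.981, -0.192, 0.001], [-0.0, -0.005, -1.0]]
force: [-0.0, -0.7, -4.6]
grip_width: 0.0436
```

```bash
cat > dk.py <<'E'
from g import *
import h
def fproj(c,X):
    v=c["R"]@np.array(X)+c["t"]; n=np.hypot(v[0],v[1]); th=np.arctan2(n,v[2]); return c["K"][:2,2]+c["K"][0,0]*th*v[:2]/n
h.proj=fproj
c=bot.camera("wrist"); k=np.zeros((420,560),bool)
for r in bot.landmark_of("dock",c)[:2]+bot.landmark_of("knob",c)[:2]: print(r["score"],W(c,r["location"]))
for r in bot.masks_of("knob",c)[:1]: k=r["region"]; print("knobmask",k.sum())
p=None
for r in bot.masks_of("dock",c)[:1]:
    m=r["region"]; print("dockmask",r["score"],m.sum())
    # pixels hidden by gripper/pack (image bottom) are ignored where model is but mask isn't below mask's lowest row
    ig=cv2.dilate(k.astype(np.uint8),np.ones((5,5)))>0
    ig[np.where(m.any(1))[0].max()-3:]=True
    ig[np.all(c["color"]<28,axis=2)]=True
    p,f=h.fit([(c,m.astype(float),ig)],DOCK,[[.527,.1176,-.1955],[.53,.115,-.25]]); print("dock",p,f)
im=cv2.cvtColor(c["color"],cv2.COLOR_RGB2BGR)
for P in DOCK:
    for X in xf(P,p if p is not None else [.5273,.1176,-.1955]): cv2.circle(im,tuple(fproj(c,X).round().astype(int)),2,(0,255,255),-1)
for X in xf(box(-.03,.03,-.044,.044,.01,.024),[.5273,.1176,-.1955]): cv2.circle(im,tuple(fproj(c,X).round().astype(int)),1,(0,0,255),-1)
cv2.imwrite("pics/w2.png",im)
go(.5273,.1176,.165,-.1955)
E
python3 dk.py
```

```text
0.95 [0.5262 0.1188 0.0033]
knobmask 3713
dockmask 0.64 20425
dock [ 0.5267  0.1165 -0.1959] 0.009843941248470012
t 5.5 tcp [0.5587 0.0265 0.1678] jaw -0.19738323880282588 q6 0.10411777876056762 F [-0.0176  0.0362 -4.9896] w 0.04343443568609195
dp [ 0.0832 -0.0487  0.0028] roll -0.0018832388028258151
[[ 0.1961  0.9806 -0.0011]
 [ 0.9806 -0.1961 -0.0003]
 [-0.0005 -0.001  -1.    ]]
```

View pics/w2.png

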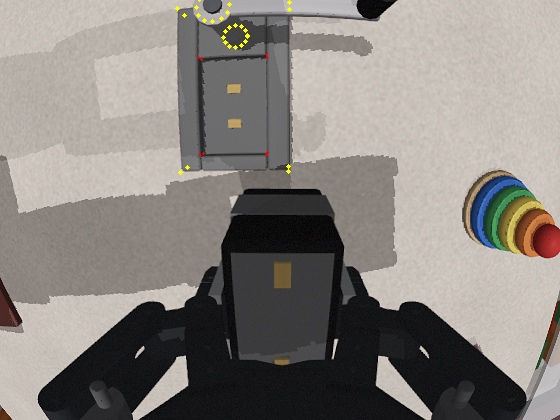

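The dock sits at the top of the picture and the pocket markers fit its inner edges, (200,57) to (267,154). The wrist fit, (0.527, 0.117, -0.196), agrees with the first one, and the pack hangs square in the grip.

carry_out:
  motion:
    - {"dp":[0.03,-0.018,0],"roll":0,"fingers":0.036}
    - {"dp":[0.06,-0.036,0],"roll":0,"fingers":0.036}
    - {"dp":[0.083,-0.049,0],"roll":0,"fingers":0.036}
    - {"dp":[0.083,-0.049,0],"roll":0,"fingers":0.036}
    - {"dp":[0.083,-0.049,0],"roll":0,"fingers":0.036}

```text
time: 6.0
tcp_pos: [0.5271, 0.1181, 0.1685]
orientation: [[0.195, 0.981, 0.0], [0.981, -0.195, -0.001], [-0.001, 0.0, -1.0]]
force: [0.3, -0.2, -4.1]
grip_width: 0.0438
```

Run:
```python
from g import *
c=bot.camera("scene")
for r in bot.landmark_of("pack",c):
    w=W(c,r["location"])
    if w[1]>-.05: print("pack",r["score"],w)
go(.527,.117,.0455,-.1957)
```

```text
pack 0.77 [0.5218 0.1185 0.173 ]
t 6.1 tcp [0.5273 0.1174 0.1686] jaw -0.19717114998809854 q6 0.2707919880420845 F [-0.2785  0.0609 -5.3352] w 0.04371446459037779
dp [-0.0004 -0.0003  0.1231] roll -0.0014711499880986079
[[ 0.1959  0.9806  0.0002]
 [ 0.9806 -0.1959 -0.0005]
 [-0.0005  0.0003 -1.    ]]
```

carry_out:
  motion:
    - {"dp":[0,0,0.025],"roll":0,"fingers":0.036}
    - {"dp":[0,0,0.055],"roll":0,"fingers":0.036}
    - {"dp":[0,0,0.08],"roll":0,"fingers":0.036}
    - {"dp":[0,0,0.095],"roll":0,"fingers":0.036}
    - {"dp":[0,0,0.095],"roll":0,"fingers":0.036}

```text
time: 6.6
tcp_pos: [0.5251, 0.1176, 0.0711]
orientation: [[0.196, 0.981, -0.005], [0.981, -0.196, -0.001], [-0.001, -0.005, -1.0]]
force: [0.0, -0.3, -4.6]
grip_width: 0.0433
```

carry_out:
  motion:
    - {"dp":[0,0,0.008],"roll":0,"fingers":0.036}
    - {"dp":[0,0,0.015],"roll":0,"fingers":0.036}
    - {"dp":[0,0,0.022],"roll":0,"fingers":0.036}
    - {"dp":[0,0,0.022],"roll":0,"fingers":0.036}

```text
time: 7.0
tcp_pos: [0.5262, 0.1186, 0.0509]
orientation: [[0.195, 0.981, -0.001], [0.981, -0.195, -0.0], [-0.0, -0.001, -1.0]]
force: [-1.4, 0.7, -5.4]
grip_width: 0.0435
```

carry_out:
  motion:
    - {"dp":[0,0,0.003],"roll":0,"fingers":0.036}
    - {"dp":[0,0,0.006],"roll":0,"fingers":0.036}
    - {"dp":[0,0,0.006],"roll":0,"fingers":0.036}

```text
time: 7.3
tcp_pos: [0.5266, 0.1186, 0.0453]
orientation: [[0.195, 0.981, -0.0], [0.981, -0.195, -0.0], [-0.0, -0.0, -1.0]]
force: [0.2, 0.2, -4.7]
grip_width: 0.0434
```

carry_out:
  motion:
    - {"dp":[0,0,0.001],"roll":0,"fingers":0.036}
    - {"dp":[0,0,0.002],"roll":0,"fingers":0.036}
    - {"dp":[0,0,0.002],"roll":0,"fingers":0.036}

```text
time: 7.6
tcp_pos: [0.527, 0.1187, 0.0446]
orientation: [[0.195, 0.981, 0.0], [0.981, -0.195, 0.0], [0.0, 0.0, -1.0]]
force: [-3.4, -0.3, 4.1]
grip_width: 0.0436
```

carry_out:
  motion:
    - {"dp":[0,0,0],"roll":0,"fingers":0.05}
    - {"dp":[0,0,0],"roll":0,"fingers":0.06}
    - {"dp":[0,0,0],"roll":0,"fingers":0.07}
    - {"dp":[0,0,0],"roll":0,"fingers":0.07}

```text
time: 8.0
tcp_pos: [0.5271, 0.1186, 0.0438]
orientation: [[0.195, 0.981, 0.001], [0.981, -0.195, 0.0], [0.0, 0.001, -1.0]]
force: [0.2, 0.7, -0.1]
grip_width: 0.0699
```

carry_out:
  motion:
    - {"dp":[0,0,-0.03],"roll":0,"fingers":0.07}
    - {"dp":[0,0,-0.075],"roll":0,"fingers":0.07}
    - {"dp":[0,0,-0.12],"roll":0,"fingers":0.07}
    - {"dp":[0,0,-0.14],"roll":0,"fingers":0.07}
    - {"dp":[0,0,-0.14],"roll":0,"fingers":0.07}

```text
time: 8.5
tcp_pos: [0.5297, 0.1189, 0.1883]
orientation: [[0.195, 0.981, 0.008], [0.981, -0.195, 0.001], [0.002, 0.008, -1.0]]
force: [0.5, -0.1, -0.5]
grip_width: 0.0703
```

Run:
```python
from g import *
for n in("scene","side"):
    c=bot.camera(n)
    for t in("pack","knob"):
        for r in bot.landmark_of(t,c):
            w=W(c,r["location"])
            if w[1]>-.05: print(n,t,r["score"],w, "in dock", xf((w-[.527,.117,0])[None],[0,0,.196])[0])
    if n=="side": cv2.imwrite("pics/s2.png",cv2.resize(c["color"][200:380,120:360,::-1],None,fx=3,fy=3))
go(.637,.166,.17,-.1957)
```

```text
scene pack 0.89 [0.5246 0.1211 0.0505] in dock [-0.0031  0.0035  0.0505]
scene knob 0.72 [0.6396 0.1649 0.123 ] in dock [0.1011 0.069  0.123 ]
side pack 0.84 [0.5266 0.1174 0.0491] in dock [-0.0005  0.0003  0.0491]
side knob 0.64 [0.6447 0.1623 0.1229] in dock [0.1067 0.0674 0.1229]
t 8.8 tcp [0.5256 0.1185 0.1816] jaw -0.19605298592995918 q6 0.27139548273157843 F [ 0.1768 -0.1821  0.3766] w 0.06997470021066354
dp [0.0683 0.1    0.0112] roll -0.0003529859299591376
[[ 0.1948  0.9808 -0.0034]
 [ 0.9808 -0.1948 -0.0003]
 [-0.0009 -0.0033 -1.    ]]
```

View pics/s2.png

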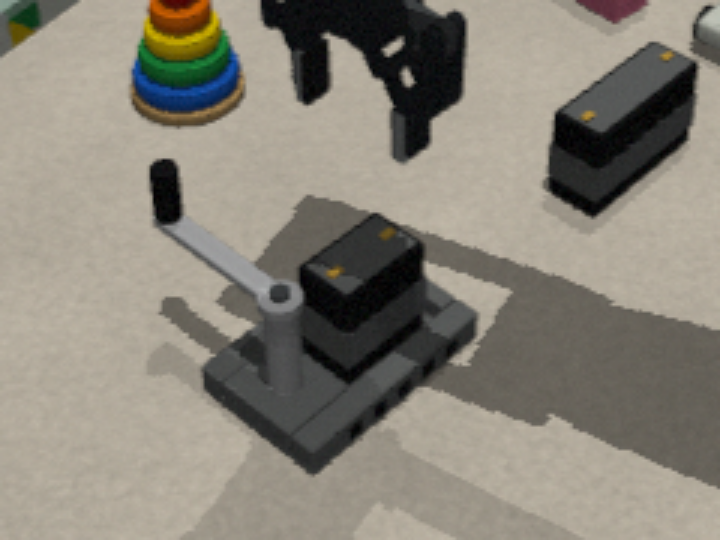

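The pack is upright and seated: pack centre about (-2,+2) mm in the dock frame, z about 0.049. The lever is still open with its knob at crop pixel (165,190). Next I move over the knob with the jaws turned tangential.

carry_out:
  motion:
    - {"dp":[0.022,0.034,0],"roll":-0.14,"fingers":0.06}
    - {"dp":[0.045,0.068,0],"roll":-0.28,"fingers":0.06}
    - {"dp":[0.0665,0.1015,0],"roll":-0.43,"fingers":0.06}
    - {"dp":[0.0665,0.1015,0],"roll":-0.57,"fingers":0.06}
    - {"dp":[0.0665,0.1015,0],"roll":-0.71,"fingers":0.06}

```text
time: 9.3
tcp_pos: [0.6391, 0.1644, 0.1804]
orientation: [[-0.497, 0.868, -0.004], [0.868, 0.497, -0.001], [0.002, -0.004, -1.0]]
force: [1.4, -0.7, -0.2]
grip_width: 0.06
```

carry_out:
  motion:
    - {"dp":[0,0,0],"roll":-0.86,"fingers":0.06}
    - {"dp":[0,0,0],"roll":-0.86,"fingers":0.06}
    - {"dp":[0,0,0],"roll":-0.86,"fingers":0.06}
    - {"dp":[0,0,0],"roll":-0.86,"fingers":0.06}
    - {"dp":[0,0,0],"roll":-0.86,"fingers":0.06}

```text
time: 9.8
tcp_pos: [0.6385, 0.164, 0.1817]
orientation: [[-0.955, 0.296, -0.003], [0.296, 0.955, -0.0], [0.003, -0.001, -1.0]]
force: [0.1, 0.5, -0.2]
grip_width: 0.0596
```

carry_out:
  motion:
    - {"dp":[0,0,0],"roll":0,"fingers":0.06}
    - {"dp":[0,0,0],"roll":0,"fingers":0.06}

```text
time: 10.0
tcp_pos: [0.6388, 0.164, 0.1824]
orientation: [[-0.952, 0.306, -0.002], [0.306, 0.952, -0.0], [0.002, -0.001, -1.0]]
force: [-0.5, 0.3, 0.9]
grip_width: 0.0601
```

Run:
```python
from g import *
c=bot.camera("wrist")
for r in bot.landmark_of("knob",c): print("knob",r["score"],W(c,r["location"]))
go(.6383,.1642,.110,1.375)
```

```text
knob 0.59 [0.6383 0.1616 0.1247]
t 10.1 tcp [0.639 0.164 0.183] jaw 1.261009540345595 q6 -1.1291775206256833 F [-0.5919 -0.0082 -0.1657] w 0.059815413405711934
dp [ 0.0007 -0.      0.073 ] roll -0.11399045965440502
[[-0.9524  0.3049 -0.001 ]
 [ 0.3049  0.9524 -0.0001]
 [ 0.0009 -0.0004 -1.    ]]
```

carry_out:
  motion:
    - {"dp":[0.0007,0,0.035],"roll":-0.114,"fingers":0.06}
    - {"dp":[0.0007,0,0.065],"roll":-0.114,"fingers":0.06}
    - {"dp":[0.0007,0,0.073],"roll":-0.114,"fingers":0.04}
    - {"dp":[0.0007,0,0.073],"roll":-0.114,"fingers":0.014}
    - {"dp":[0.0007,0,0.073],"roll":-0.114,"fingers":0.014}
  force: 20

```text
time: 10.6
tcp_pos: [0.6395, 0.1644, 0.1121]
orientation: [[-0.981, 0.192, 0.002], [0.192, 0.981, 0.0], [-0.002, 0.001, -1.0]]
force: [-3.6, 1.9, -4.4]
grip_width: 0.0172
```

carry_out:
  motion:
    - {"dp":[0,0,0],"roll":0,"fingers":0.014}
    - {"dp":[0,0,0],"roll":0,"fingers":0.014}
    - {"dp":[0,0,0],"roll":0,"fingers":0.014}

```text
time: 10.9
tcp_pos: [0.6394, 0.1644, 0.112]
orientation: [[-0.981, 0.192, 0.002], [0.192, 0.981, 0.0], [-0.002, 0.001, -1.0]]
force: [0.7, -0.6, 0.3]
grip_width: 0.0173
```

Run:
```python
from g import *
go(.6383,.1642,.110,1.375)
o=bot.get_obs(); R=o["orientation"]; p=o["tcp_pos"]; C=np.array([.5402,.1837])
v=p[:2]-C; print("radius",np.hypot(*v)); a0=np.arctan2(v[1],v[0]); print("lever",a0+.196+1.571)
for s in np.arange(.1,.86,.1).tolist()+[.785]:
    w=np.array([*(C+.1*np.array([np.cos(a0-s),np.sin(a0-s)])),p[2]])-p
    print("%.3f"%s,R.T@w)
```

```text
t 10.9 tcp [0.6394 0.1644 0.112 ] jaw 1.3778728640257767 q6 -1.2455074043432066 F [ 0.6579 -0.6394  0.3091] w 0.01732731239113911
dp [ 0.0011 -0.0004  0.002 ] roll 0.002872864025776689
[[-0.9814  0.1917  0.0021]
 [ 0.1917  0.9814  0.0003]
 [-0.002   0.0007 -1.    ]]
radius 0.1010791349058587
lever 1.5752461193124863
0.100 [ 0.0016 -0.01   -0.    ]
0.200 [ 0.003  -0.0199 -0.    ]
0.300 [ 0.0055 -0.0296 -0.    ]
0.400 [ 0.0089 -0.039  -0.    ]
0.500 [ 0.0133 -0.048  -0.0001]
0.600 [ 0.0185 -0.0565 -0.0001]
0.700 [ 0.0245 -0.0645 -0.0001]
0.800 [ 0.0313 -0.0718 -0.0001]
0.785 [ 0.0303 -0.0707 -0.0001]
```

carry_out:
  motion:
    - {"dp":[0.001,-0.01,0],"roll":0.1,"fingers":0.014}
    - {"dp":[0.002,-0.02,0],"roll":0.2,"fingers":0.014}
    - {"dp":[0.0045,-0.0296,0],"roll":0.3,"fingers":0.014}
    - {"dp":[0.008,-0.039,0],"roll":0.4,"fingers":0.014}
    - {"dp":[0.0123,-0.048,0],"roll":0.5,"fingers":0.014}

```text
time: 11.4
tcp_pos: [0.618, 0.1195, 0.1119]
orientation: [[-0.767, 0.642, 0.002], [0.642, 0.767, 0.001], [-0.001, 0.002, -1.0]]
force: [-1.2, 2.4, 1.7]
grip_width: 0.0172
```

```bash
cat > lv.py <<'E'
from g import *
o=bot.get_obs(); p=o["tcp_pos"]; C=np.array([.5402,.1837]); v=p[:2]-C; R=o["orientation"]
print(o["time"],"r",np.hypot(*v),"lever",np.arctan2(v[1],v[0])+.196+1.571,"jaw-lever",np.arctan2(R[1,1],R[0,1])+.196,"F",o["force"],o["moment"],o["grip_width"],p[2])
E
python3 lv.py
```

```text
11.4 r 0.10086807449230435 lever 1.0766940776095795 jaw-lever 1.0697646219505317 F [-1.237   2.4191  1.721 ] [0.2573 0.1905 0.0697] 0.017244351725683102 0.11194135649078019
```

Tracking well, so I'll continue along the arc.

carry_out:
  motion:
    - {"dp":[0.001,-0.01,0],"roll":0.1,"fingers":0.014}
    - {"dp":[0.002,-0.02,0],"roll":0.2,"fingers":0.014}
    - {"dp":[0.0045,-0.0296,0],"roll":0.3,"fingers":0.014}
    - {"dp":[0.008,-0.039,0],"roll":0.4,"fingers":0.014}
    - {"dp":[0.0123,-0.048,0],"roll":0.5,"fingers":0.014}

```text
time: 11.9
tcp_pos: [0.5777, 0.0905, 0.1119]
orientation: [[-0.365, 0.931, 0.002], [0.931, 0.365, 0.0], [-0.0, 0.002, -1.0]]
force: [-1.2, 2.1, 1.4]
grip_width: 0.0173
```

carry_out:
  motion:
    - {"dp":[0.001,-0.01,0],"roll":0.1,"fingers":0.014}
    - {"dp":[0.002,-0.02,0],"roll":0.2,"fingers":0.014}
    - {"dp":[0.0045,-0.0296,0],"roll":0.3,"fingers":0.014}
    - {"dp":[0.008,-0.039,0],"roll":0.4,"fingers":0.014}
    - {"dp":[0.0123,-0.048,0],"roll":0.5,"fingers":0.014}

```text
time: 12.4
tcp_pos: [0.5286, 0.0843, 0.1119]
orientation: [[0.126, 0.992, 0.002], [0.992, -0.126, 0.0], [0.001, 0.002, -1.0]]
force: [0.5, 1.4, 0.1]
grip_width: 0.0171
```

```bash
python3 lv.py
```

```text
12.4 r 0.10006245294630821 lever 0.08045992560867044 jaw-lever 0.06977285202662475 F [0.5237 1.4275 0.1467] [ 0.3395 -0.0231  0.0969] 0.01708288702657149 0.11193215486589309
```

Last 0.08 rad to the stop, plus a small push.

carry_out:
  motion:
    - {"dp":[0,-0.004,0],"roll":0.04,"fingers":0.014}
    - {"dp":[0,-0.008,0],"roll":0.07,"fingers":0.014}
    - {"dp":[0,-0.009,0],"roll":0.07,"fingers":0.014}
    - {"dp":[0,-0.009,0],"roll":0.07,"fingers":0.014}

```text
time: 12.8
tcp_pos: [0.522, 0.0854, 0.1121]
orientation: [[0.191, 0.982, 0.007], [0.982, -0.191, 0.0], [0.002, 0.007, -1.0]]
force: [8.9, 1.6, -6.7]
grip_width: 0.0176
```

```bash
python3 lv.py
```

```text
12.8 r 0.09999689840269034 lever 0.012855518806333066 jaw-lever 0.0036863982595426725 F [ 8.8909  1.5859 -6.7239] [ 0.1394 -1.1973  0.0666] 0.017613814084814803 0.112057684310454
```

At the stop: the force builds up to 9 N there. Release the knob and rise.

carry_out:
  motion:
    - {"dp":[0,0.001,0],"roll":0,"fingers":0.03}
    - {"dp":[0,0.001,0],"roll":0,"fingers":0.045}
    - {"dp":[0,0.001,0],"roll":0,"fingers":0.06}
    - {"dp":[0,0.001,0],"roll":0,"fingers":0.06}

```text
time: 13.2
tcp_pos: [0.5202, 0.0851, 0.1109]
orientation: [[0.191, 0.982, 0.0], [0.982, -0.191, -0.0], [0.0, 0.0, -1.0]]
force: [-0.3, 0.8, -0.7]
grip_width: 0.0603
```

carry_out:
  motion:
    - {"dp":[0,0,-0.03],"roll":0,"fingers":0.06}
    - {"dp":[0,0,-0.07],"roll":0,"fingers":0.06}
    - {"dp":[0,0,-0.11],"roll":0,"fingers":0.06}
    - {"dp":[0,0,-0.11],"roll":0,"fingers":0.06}
    - {"dp":[0,0,-0.11],"roll":0,"fingers":0.06}

```text
time: 13.7
tcp_pos: [0.5208, 0.0851, 0.2219]
orientation: [[0.191, 0.982, 0.003], [0.982, -0.191, 0.0], [0.001, 0.003, -1.0]]
force: [-0.3, 0.2, -0.8]
grip_width: 0.0602
```

```bash
python3 - <<'E'
from g import *
ims=[]
for n in("scene","side"):
    c=bot.camera(n)
    for t in("pack","knob"):
        for r in bot.landmark_of(t,c):
            w=W(c,r["location"])
            if w[1]>-.05: print(n,t,r["score"],w, "in dock", xf((w-[.527,.117,0])[None],[0,0,.196])[0])
    u=proj(c,[.53,.13,.06]).astype(int)
    ims.append(cv2.resize(c["color"][u[1]-75:u[1]+75,u[0]-66:u[0]+66,::-1],None,fx=3,fy=3))
cv2.imwrite("pics/end.png",np.hstack(ims))
E
python3 lv.py
```

```text
scene pack 0.8 [0.5264 0.1205 0.0477] in dock [-0.0013  0.0033  0.0477]
scene knob 0.82 [0.5191 0.0854 0.1213] in dock [-0.0016 -0.0326  0.1213]
scene knob 0.38 [0.527  0.1192 0.0475] in dock [-0.0005  0.0021  0.0475]
side knob 0.69 [0.5231 0.0867 0.1201] in dock [ 0.002  -0.0305  0.1201]
14.0 r 0.10083275308015552 lever -0.012791111851733428 jaw-lever 0.0039604568661305295 F [ 0.3862 -0.6111  0.3477] [ 0.0054 -0.01   -0.0417] 0.05970787141154205 0.2191086174606203
```

View pics/end.png

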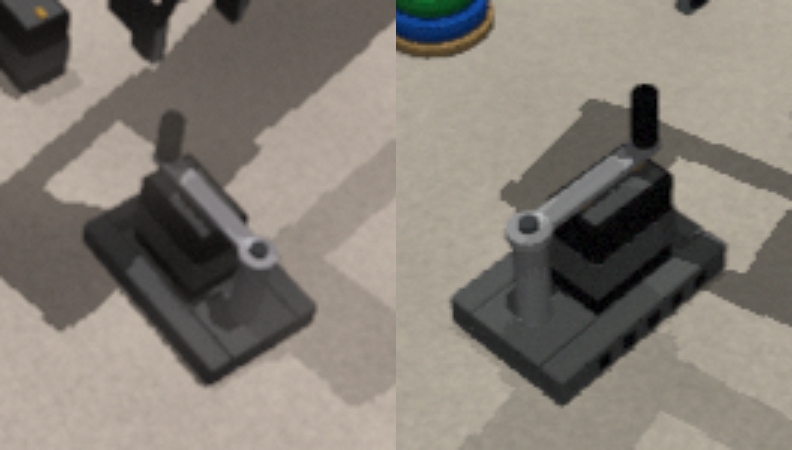

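The lever lies over the seated, upright battery in both views, with the knob at (170,135) and (645,115). The gripper is clear.

```bash
python3 -c "
from rig import bot
print(bot.sign_off())"
```

```text
the job is handed in; nothing more can be done
None
```

The short black battery is standing in the dock's pocket, the lever is swung shut over it, and I handed the job in at about 14 s of the 51 s. No verdict is reported on hand-in.

- **Battery:** I lowered it slowly until it touched the pocket floor and let go while the lever was still at about 1.57 rad. In the final scene view its centre was about (-1, +3) mm from the pocket's centre and 48 mm above the counter. In the pictures it is upright.
- **Lever:** I pinched the knob and followed its arc to the stop, where the force rose to about 9 N. The knob then measured within about 2 mm of its shut position from both cameras, which is about 0.02 rad.
- **Gripper:** it is open and about 8 cm above the knob, touching nothing.

**Disagreements:** the side camera did not report the battery in the last check because the lever partly hides it, so the final battery position rests on the scene camera and the picture. The first battery yaw estimate (-0.055 rad) was off; the wrist camera gave -0.094 rad and I used that. All other readings agreed within a few millimetres.

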